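# Lid the pot and index it under the curing lamp

## Robot

A 7-joint arm with a two-finger parallel gripper is mounted at the origin on the work surface; the furniture and walls round the work are solid. World frame = base frame: x ahead of the robot, y to its left, z up, the work surface at z = 0. Lengths are in m, angles in rad, forces in N, time in s.
With the tool pointing down it reaches from about 0.35 to 0.9 m from the base axis. Payload 19.9 kg.
Tool frame: the origin (TCP) lies between the finger pads; the fingertips stand 19 mm ahead of it and the grasp point (between the pads) is the TCP; z points along the fingers, y is the line along which they close (so a half turn about z gives the same grasp; the last joint's range is limited). The gripper opens to 94 mm and grips with 3 to 60 N. Pads are 16 mm wide; open, the fingers measure 119 mm over their backs; the gripper's body (75 mm by 177 mm) begins 78 mm behind the grasp point.
Start: joints at [1.093, 0.417, -0.01, 1.614, 0.005, 1.111, -0.053], TCP at [0.264, -0.567, 0.224] pointing down, gripper open.
Joint ranges: [-2.81, 2.81], [-0.39, 2.02], [-1.27, 1.25], [0.06, 2.57], [-1.19, 4.33], [0.19, 2], [-2.82, 2.82]. Speed limits (rad/s): [1.89, 1.89, 2.39, 2.39, 3.01, 3.01, 3.01].

## Interface

Orientations are given as a 3x3 rotation matrix whose columns are the frame's x, y, z axes.
In Python, from rig import robot gives the robot as it stands. Calls block until the motion is done:
- robot.move_ptp(position, orientation): joint-space move of the TCP to a pose.
- robot.move_linear(position, velocity=0.15, frame=None, threshold=None): straight line of the TCP; frame=None keeps the orientation; velocity is the mean speed in m/s. With threshold (N) it stops when the force on the tool has changed by that much, and returns True; else False.
- robot.goto_joints(angles): joint-space move.
- robot.gripper_to(opening): finger opening in m; the grip force is fixed at half the most; returns when the fingers have stopped.
- robot.pause(seconds).
- robot.ik(position, orientation): joint angles nearest the present ones, or None.
- robot.get_state(): the state.
- robot.grab_frame(name): name is "side" or "top"; returns the picture (400x640x3 uint8, red, green, blue); there is no depth.
- robot.camera_info(name): a dict with "fx", "fy", "cx", "cy" (pixels), "dist" ([k1, k2, p1, p2, k3] as OpenCV has them; the pictures are not rectified), "rvec" (rotation vector, rad) and "tvec" (3), from world to camera coordinates, as OpenCV has them. Camera axes: x right, y down, z forward; pixel columns grow to the right and rows downward; lengths in m; the calibration is good to about 2 mm. A picture is of the moment at which its call begins. camera_info takes no time and is no camera call.
A pose or a line that the arm cannot do raises robot.PlanningError and nothing moves.
- robot.sign_off(): hands the job in; it is judged then, once.
The state is a dict: "time": time; "qpos": joint angles; "joint_vel": joint speeds; "effort": joint torques, N m; "ee_pos": TCP position; "tool_rot": TCP orientation; "force": force on the tool from outside, world axes, zero at the start; "moment": the same for the moment, N m; "opening": finger opening in m; "grasp_force": force on a finger pad.
Only numpy, scipy, OpenCV 4.12 (cv2) and the standard library are available. Lean on these libraries where they do the work, as an engineer would, in place of code of your own. Each camera call takes 0.05 s, during which the arm holds its last target. There are 200 camera calls.

## Task

Lower the loose lid that fits (the larger one) onto the open pot on the turntable, without dropping it, so that it sits level with its lip inside the rim, and let go. Then pull the sprung plunger out along its slanted axis, turn the turret with it to the station on the lamp's side, and let the plunger drop fully home in the notch there, with the lid still seated. Leave the smaller lid and the other things on the table where they are.

Things in the scene. Friction and masses are not known exactly. Their poses are not given: they have to be found in the camera images.
- turntable: fixed grey round base, 184 mm across, 24 mm high, of an indexing turntable; origin on the turning axis at the table top, z up. On its -x half a ring (radii 60 to 91 mm, top 40 mm) with radial notches at -x and 60 deg either side. Two ears, 143 mm out, 60 deg either side of +x, top 34 mm high: one carries the lamp, one a cap 16 mm high. Place and yaw vary
- turret (a joint): turret angle, rad, counterclockwise from above; starts near 0 (pot to the base's +x, plunger to its -x). Stations (notches) at -1.047, 0, +1.047, play 0.02; stops at +-1.25. At +1.047 the pot stands by the ear on the base's +y side, at -1.047 by that on its -y side. Turns easily (0.1 N m), stays where left, but is locked while the plunger is home
- plunger (a joint): pull of the sprung plunger along its axis, m: 0 fully home in a notch (turret locked), 0.024 fully out. The pin clears the ring at about 0.017; let go between notches it rides on the ring at 0.016 and drops in when it comes over a notch. The spring draws it home with 6 N at 0, 9 N fully out
- plunger_grip (a point): middle of the plunger's black knob (34 mm across, 34 mm long; 27 mm collar below it, 22 mm sleeve from 27 mm below this point). z of this frame: the plunger's axis, out of the knob, leaning 30 deg from vertical, away from the turning axis. Home, it lies 111 mm from that axis, 99 mm above the table, at the base's -x side when turret = 0; turns with the turret
- pot_rim (a point): centre of the mouth of the cream open pot, which is clamped on the turret 70 mm from the turning axis, across from the plunger. Outside 86 mm, inside 76 mm across at the rim; rim 131 mm above the table, pot 75 mm tall; z up
- lamp: curing lamp on one of the two ears (which one varies): thin post with a flat round white hood 128 mm across, centred on it, 183 to 203 mm above the table; origin under the post, on the ear, 34 mm above the table. At the lamp's station the pot's centre is 73 mm from the post; at the first station 124 mm; at the wrong one 188 mm
- lid: the lid that fits: loose cream disc 92 mm across with a round upright knob 31 mm across. Origin at the centre of its underside, z up: lip 69 mm across from 0 to 6 mm, disc 6 to 12 mm, knob 12 to 48 mm. Seated, the origin is 6 mm below the rim. 50 to 100 g. Lies on the table, right front; it and the smaller lid swap places
- small_lid: the lid that does not fit: loose cream disc 68 mm across with the same knob (31 mm across, 12 to 48 mm above its underside); origin at the centre of its underside
- half_shell: loose cream zig-zag half shell dish, 118 x 112 x 60 mm, left of the turntable; origin at its underside; a bystander
- tape_roll: loose kraft tape roll, 107 mm across, 25 mm high, lying at the right edge; origin at its underside; a bystander
- marker_violet: loose violet felt marker, 118 x 11 x 12 mm, lying left of the turntable; origin at its underside; a bystander

How it is judged:
On the way, in this order (a step that is already met when the one before it is completed fails the run):
1. the lid sits seated and level on the pot, let go, with the plunger still home at the first station (horizontal distance between lid and pot_rim below 0.006 m and z of lid in the frame of pot_rim between -0.009 and -0.0035 m and angle between lid's own z axis and vertical below 0.05 rad and contact force between the fingers and lid below 0.2 N and value of joint plunger below 0.003 m and value of joint turret between -0.08 and 0.08 rad), for 0.2 s.
2. the plunger is pulled clear of its notch at the first station (value of joint plunger above 0.0145 m and value of joint turret between -0.2 and 0.2 rad), for 0.05 s.
3. the turret is turned towards the lamp with the plunger out of the notches (value of joint plunger above 0.012 m and horizontal distance between pot_rim and lamp below 0.098 m).
At the end, for the whole second after the job is handed in: The pot stands at the station on the lamp's side (its centre within 78 mm of the lamp's post), the plunger is home within 2 mm, the turret is at rest, and the lid sits on the pot: centred within 6 mm, its disc on the rim (within about 3 mm) and level within 0.05 rad, at rest (horizontal distance between lid and pot_rim below 0.006 m and z of lid in the frame of pot_rim between -0.009 and -0.0035 m and angle between lid's own z axis and vertical below 0.05 rad and horizontal distance between pot_rim and lamp below 0.078 m and value of joint plunger below 0.002 m and velocity of joint turret between -0.05 and 0.05 rad/s and linear speed of lid below 0.02 m/s); the robot touches nothing.
It fails at once if the lid is let go above the pot and drops (horizontal distance between lid and pot_rim below 0.06 m and z of lid in the frame of pot_rim above 0.012 m and contact force between the fingers and lid below 0.05 N).
It fails at once if the smaller lid is moved from its place (over 25 mm) (distance of small_lid from where it was at the start of the episode above 0.025 m).
It fails at once if a bystander is moved from its place (over 25 mm) (distance of any of half_shell, tape_roll, marker_violet from where it was at the start of the episode above 0.025 m).
It also fails if it takes over 54 s, if anything falls off the work surface, if the arm or the gripper's body presses on something with over 40 N, if the wrist force passes 120 N, or if a joint passes its speed limit or range.

## Working session

There is one attempt and no reset: what is moved stays moved. The work goes in short steps, each a Python script; the robot and the scene stay as the last script left them, time stands still between calls to the robot, and variables do not carry over. Pictures are saved under pics/ and viewed, at most 10 in all, crops included, and the job is handed in when it is done.

```bash
ls; mkdir -p pics
python3 - <<'E'
from rig import robot
import cv2,numpy as np
np.set_printoptions(precision=4,suppress=True)
for n in("side","top"):
    im=robot.grab_frame(n); cv2.imwrite(f"pics/{n}0.png",im[:,:,::-1]); c=robot.camera_info(n)
    R=cv2.Rodrigues(np.array(c["rvec"],float))[0]; print(n,c,"pos",-R.T@np.array(c["tvec"]).ravel())
E
```

```text
pics
side {'fx': 505.30304613374125, 'fy': 505.30304613374125, 'cx': 327.123538176693, 'cy': 202.14021882053834, 'dist': array([-0.07,  0.  ,  0.  ,  0.  ,  0.  ]), 'rvec': array([ 1.0032, -2.7168,  0.69  ]), 'tvec': array([0.4777, 0.3166, 1.101 ])} pos [0.2096 0.5004 1.1164]
top {'fx': 408.54408432589815, 'fy': 408.54408432589815, 'cx': 322.0142378247475, 'cy': 203.3937404308275, 'dist': array([0.0315, 0.    , 0.    , 0.    , 0.    ]), 'rvec': array([ 2.112 , -2.1261,  0.2191]), 'tvec': array([0.0932, 0.5716, 0.916 ])} pos [0.3791 0.0961 1.0107]
```

View pics/side0.png

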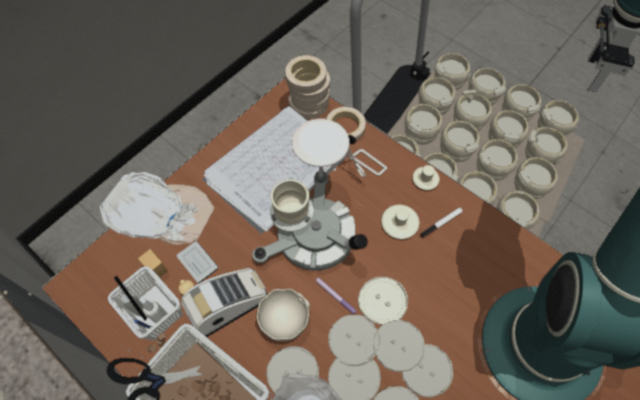

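View pics/top0.png

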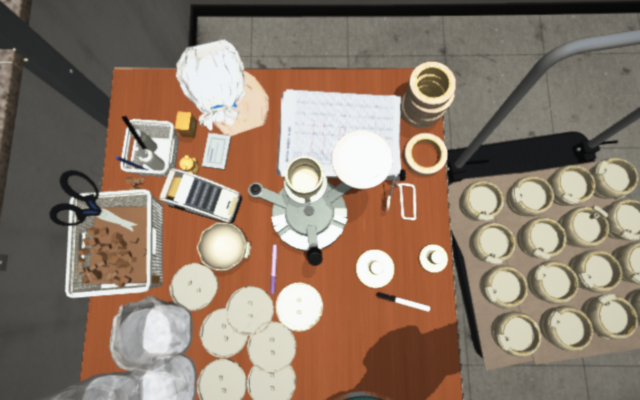

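Top view: large lid about (375,268), small lid (433,258), pot (304,177), plunger knob (314,255), lamp hood (362,158), which is on the base's -y side. Side view: lid (401,221), pot (291,197), plunger knob (359,241).

```bash
cat > h.py <<'E'
from rig import robot
import cv2,numpy as np
np.set_printoptions(precision=4,suppress=True)
def cam(n):
    c=robot.camera_info(n); K=np.array([[c["fx"],0,c["cx"]],[0,c["fy"],c["cy"]],[0,0,1]])
    return K,np.array(c["dist"],float),np.array(c["rvec"],float),np.array(c["tvec"],float)
def ray(n,uv):
    K,d,r,t=cam(n); R=cv2.Rodrigues(r)[0]
    p=cv2.undistortPoints(np.array(uv,float).reshape(-1,1,2),K,d).reshape(-1,2)
    D=np.c_[p,np.ones(len(p))]@R; return -R.T@t, D/np.linalg.norm(D,axis=1)[:,None]
def plane(n,uv,z):
    o,D=ray(n,uv); return o+D*((z-o[2])/D[:,2])[:,None]
def tri(a,b):   # pixel in side, pixel in top -> point, gap
    o1,d1=ray("side",a);o2,d2=ray("top",b);d1=d1[0];d2=d2[0]
    s=np.linalg.lstsq(np.c_[d1,-d2],o2-o1,rcond=None)[0]
    p,q=o1+s[0]*d1,o2+s[1]*d2; return (p+q)/2,np.linalg.norm(p-q)
def proj(n,P):
    K,d,r,t=cam(n); return cv2.projectPoints(np.array(P,float).reshape(-1,1,3),r,t,K,d)[0].reshape(-1,2)
def circ(P):    # xy circle fit
    A=np.c_[2*P[:,:2],np.ones(len(P))]; s=np.linalg.lstsq(A,(P[:,:2]**2).sum(1),rcond=None)[0]
    return s[:2],np.sqrt(s[2]+s[0]**2+s[1]**2)
E
python3 - <<'E'
from h import *
def rep(n,im,box,lo,hi,tag):
    x0,y0,x1,y1=box; hsv=cv2.cvtColor(im,cv2.COLOR_BGR2HSV)[y0:y1,x0:x1]
    m=cv2.inRange(hsv,lo,hi); cs=cv2.findContours(m,cv2.RETR_CCOMP,cv2.CHAIN_APPROX_NONE)[0]
    for c in cs:
        if cv2.contourArea(c)>40:
            c=c+[x0,y0]; M=cv2.moments(c); print(n,tag,"A",M['m00'],"c",M['m10']/M['m00'],M['m01']/M['m00'],"ell",np.array(cv2.fitEllipse(c)[0]),np.array(cv2.fitEllipse(c)[1]))
I={n:cv2.imread(f"pics/{n}0.png") for n in("side","top")}
for n,lb,pb,kb in(("side",(375,198,427,245),(262,172,322,235),(340,225,375,257)),("top",(350,244,400,294),(275,145,335,205),(300,240,330,272))):
    rep(n,I[n],lb,(0,0,130),(179,120,255),"lid"); rep(n,I[n],pb,(10,20,120),(40,140,255),"pot"); rep(n,I[n],kb,(0,0,0),(179,255,45),"knob")
s=cv2.resize(I["side"][140:275,245:435],None,fx=4,fy=4,interpolation=cv2.INTER_CUBIC)
t=cv2.resize(I["top"][140:290,235:405],None,fx=4,fy=4,interpolation=cv2.INTER_CUBIC)
cv2.imwrite("pics/cs.png",s);cv2.imwrite("pics/ct.png",t)
E
```

```text
side lid A 1087.0 c 400.25038331800056 220.57973014412755 ell [400.2494 220.5771] [34.548  40.1362]
side lid A 71.0 c 399.0234741784037 221.58215962441312 ell [399.0824 221.4598] [ 8.3792 13.0385]
side pot A 510.0 c 288.69313725490196 200.1627450980392 ell [290.25   196.7697] [30.1807 35.5116]
side knob A 169.0 c 357.3934911242604 241.7998027613412 ell [357.421  241.7912] [12.538  17.4678]
top lid A 1175.0 c 374.63617021276593 268.2544680851064 ell [374.6406 268.2542] [38.0335 39.3872]
top pot A 1174.5 c 303.4630339151412 177.56194125159644 ell [301.9122 178.7281] [36.8474 46.6742]
top pot A 64.5 c 302.8785529715762 192.97674418604652 ell [303.2681 191.0723] [ 8.6954 21.5955]
top pot A 417.5 c 303.7984031936128 182.3880239520958 ell [303.8973 182.3003] [20.5197 27.0568]
top pot A 54.5 c 315.42507645259934 166.74311926605503 ell [314.5333 166.7523] [ 6.278  18.6521]
top knob A 175.0 c 313.9133333333333 255.58285714285714 ell [313.8853 255.5311] [13.2734 17.1114]
```

View pics/cs.png

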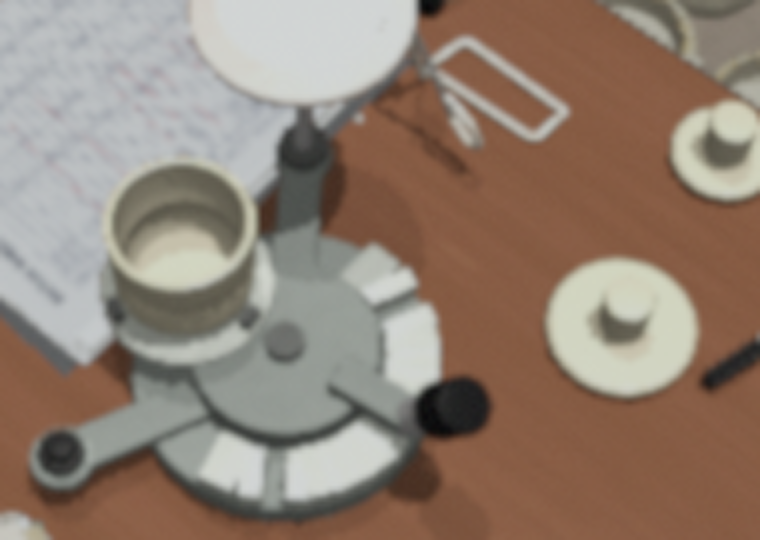

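View pics/ct.png

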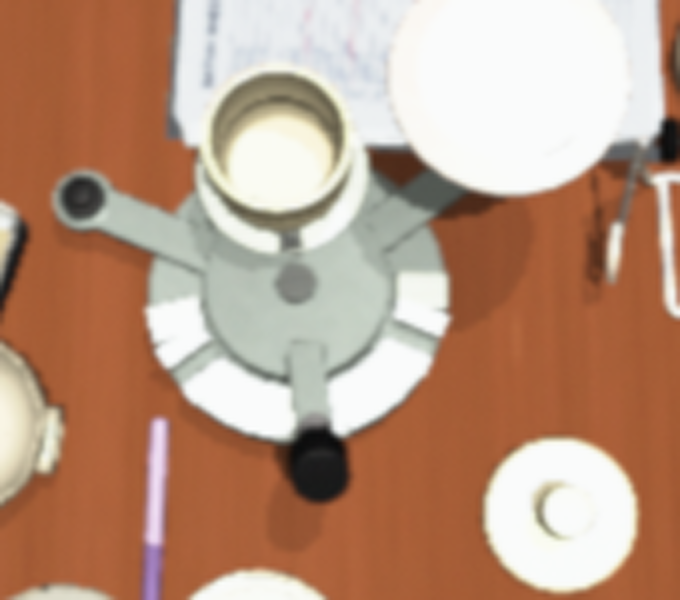

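Side crop: pot rim centre ≈(290,196), hub bolt ≈(315.9,225), lid knob top ≈(402,214). Top crop: rim centre ≈(304,174.6), hub bolt (308.9,210.6), knob top (376.5,267.6); the lamp's ear is to the image right.

Run:
```python
from h import *
I={n:cv2.imread(f"pics/{n}0.png") for n in("side","top")}
S=lambda x,y:((x+.5)/4-.5+245,(y+.5)/4-.5+140); T=lambda x,y:((x+.5)/4-.5+235,(y+.5)/4-.5+140)
g,e=tri(S(629,298),T(567,511)); print("lid knob top",g,e)
g,e=tri(S(180.5,226),T(278,140)); print("rim c",g,e)
g,e=tri(S(284,339),T(296,282)); print("bolt",g,e)
g,e=tri((357.4,241.8),(313.9,255.55)); print("plunger knob",g,e)
g,e=tri(S(303,-8),T(509,76)); print("hood approx",g,e)
for n,b in(("side",(375,198,427,245)),("top",(350,244,400,294))):
    h=cv2.cvtColor(I[n],cv2.COLOR_BGR2HSV)[b[1]:b[3],b[0]:b[2]]; m=cv2.inRange(h,(0,0,130),(179,120,255))
    c=max(cv2.findContours(m,cv2.RETR_EXTERNAL,cv2.CHAIN_APPROX_NONE)[0],key=cv2.contourArea)[:,0]+[b[0],b[1]]
    print(n,"lid",circ(plane(n,c,.012)))
# rim: silhouette gradient search along radial lines in an approximate rim plane
for n,cp,angs in(("side",S(180.5,226),0),("top",T(278,140),0)):
    c=plane(n,[cp],.131)[0]; G=cv2.cvtColor(I[n],cv2.COLOR_BGR2GRAY).astype(np.float32)
    C,D=ray(n,[cp]); away=D[0,:2]/np.linalg.norm(D[0,:2]); a0=np.arctan2(away[1],away[0])
    for lo,hi,name,sg in((.031,.042,"inner",1),(.039,.050,"outer",-1)):
        P=[]
        for a in a0+np.radians(np.arange(-100,101,5) if sg<0 else np.arange(-180,180,5)):
            r=np.linspace(lo,hi,45); q=c+np.c_[r*np.cos(a),r*np.sin(a),0*r]; uv=proj(n,q).astype(np.float32)
            v=cv2.remap(G,uv[:,:1],uv[:,1:],cv2.INTER_LINEAR)[:,0]; d=np.gradient(cv2.GaussianBlur(v[None],(9,1),0)[0])*sg
            k=d.argmax()
            if d[k]>.6 and 2<k<42: P.append(q[k])
        P=np.array(P)
        if len(P)<8: print(n,name,len(P)); continue
        for _ in range(3):
            cc,rr=circ(P); res=abs(np.linalg.norm(P[:,:2]-cc,axis=1)-rr); P=P[res<max(.0015,2*np.median(res))]
        print(n,name,cc,rr,len(P),np.median(res))
```

```text
lid knob top [ 0.4227 -0.036   0.0451] 0.0028161548197116826
rim c [0.627  0.1301 0.1205] 0.002408766185634393
bolt [0.5579 0.1218 0.0546] 0.0026903415024689004
plunger knob [0.4468 0.1089 0.096 ] 0.001720482419813281
hood approx [0.6383 0.0086 0.2052] 0.005344145185150183
side lid (array([ 0.4236, -0.0358]), np.float64(0.04809099649999899))
top lid (array([ 0.4212, -0.0368]), np.float64(0.046406922695084736))
side inner [0.6267 0.1331] 0.03701843472859119 54 0.0002947911250378889
side outer [0.6268 0.1326] 0.043196840900585065 14 0.0002603618429047501
top inner [0.625  0.1298] 0.03727915381893126 53 0.0002887611563420489
top outer [0.625  0.1298] 0.04314899782516676 15 0.00029684684085357765
```

Measurements agree with the text: rim radii are 37.2 and 43.2 mm against 38 and 43 given, lid radius is 46–48 mm, and the plunger is 111 mm from the axis at z 0.096. Yaw is about 7.5°. Next, grasp the lid and hover over the pot.

```bash
cat >> h.py <<'E'
DOWN=np.array([[0,1,0],[1,0,0],[0,0,-1.]])
LID=np.array([.4224,-.0363]); POT=np.array([.6259,.1313]); AX=np.array([.5579,.1218])
def st(m=""):
    s=robot.get_state(); print(m,"t",round(s["time"],2),s["ee_pos"],"open",round(s["opening"],4),"gf",round(s["grasp_force"],1),"F",s["force"],"q7",round(s["qpos"][6],2)); return s
E
python3 - <<'E'
from h import *
s=st("start"); R=DOWN
qs=[(np.abs(q-s["qpos"]).max(),k) for k in(1,-1) if (q:=robot.ik([*LID,.12],DOWN@np.diag([k,k,1]))) is not None]
print(qs); k=min(qs)[1]; R=DOWN@np.diag([k,k,1])
robot.move_ptp([*LID,.12],R); st("above")
robot.gripper_to(.07)
print(robot.move_linear([*LID,.036],velocity=.15,threshold=8)); st("at")
robot.gripper_to(.0); st("grip")
robot.move_linear([*LID,.235],velocity=.2)
robot.move_linear([*POT,.235],velocity=.2); s=st("hover"); 
for n in("side","top"): cv2.imwrite(f"pics/{n}1.png",robot.grab_frame(n)[:,:,::-1])
a=cv2.imread("pics/side1.png")[120:270,230:400];b=cv2.imread("pics/top1.png")[100:250,240:410]
cv2.imwrite("pics/h1.png",cv2.resize(np.hstack([a,b]),None,fx=2.3,fy=2.3,interpolation=cv2.INTER_CUBIC))
E
```

```text
start t 0.1 [ 0.2637 -0.5663  0.2239] open 0.0938 gf 0.0 F [-0.5665  0.1125  0.6893] q7 -0.05
[(np.float64(0.5645644716995045), 1), (np.float64(2.5946144553141526), -1)]
above t 2.12 [ 0.4227 -0.0372  0.1201] open 0.0939 gf 0.0 F [-0.8831 -0.5711  0.2339] q7 -0.17
False
at t 3.41 [ 0.4227 -0.0362  0.0365] open 0.0696 gf 0.0 F [ 0.4994 -0.185   0.0492] q7 -0.31
grip t 4.1 [ 0.4225 -0.0363  0.0361] open 0.0308 gf 30.0 F [-1.6755 -0.7801  4.8447] q7 -0.31
hover t 6.71 [0.6256 0.1307 0.235 ] open 0.0304 gf 30.0 F [ 0.6183  0.5248 -0.073 ] q7 -0.49
```

View pics/h1.png

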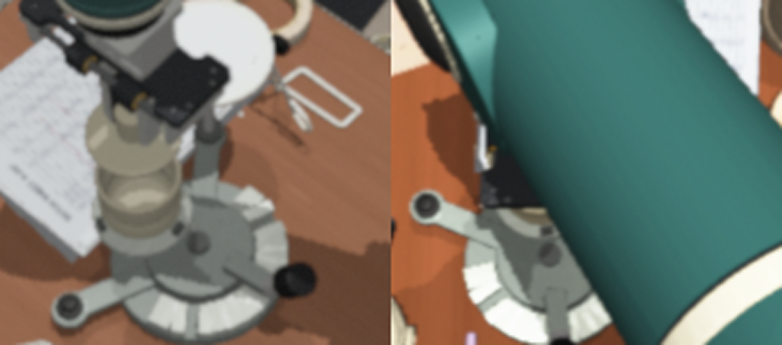

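The side view shows the lid level above the pot. The lid-to-pot offset agrees within 1–2 mm between the cameras, so I'll lower it with contact sensing.

Run:
```python
from h import *
robot.move_linear([*POT,.175],velocity=.15); st()
print(robot.move_linear([*POT,.155],velocity=.02,threshold=4)); st("contact")
cv2.imwrite("pics/side2.png",robot.grab_frame("side")[:,:,::-1])
a=cv2.imread("pics/side2.png")[150:260,240:380]
cv2.imwrite("pics/h2.png",cv2.resize(a,None,fx=4,fy=4,interpolation=cv2.INTER_CUBIC))
```

```text
t 7.36 [0.6261 0.1314 0.1757] open 0.0304 gf 30.0 F [-0.3695  0.2137 -0.0862] q7 -0.52
True
contact t 8.04 [0.6259 0.1313 0.1616] open 0.0302 gf 30.0 F [-0.6601 -0.45    6.5411] q7 -0.53
```

View pics/h2.png

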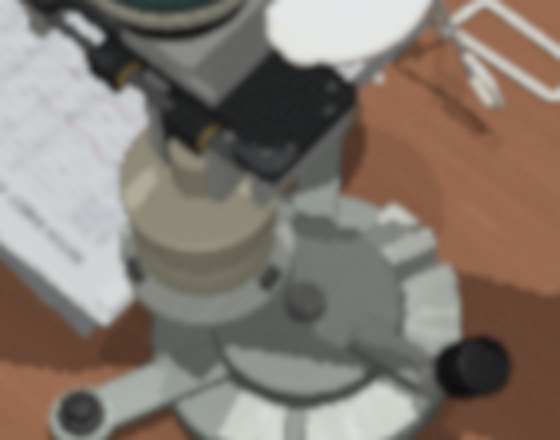

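Contact came at TCP z 0.1616 against 0.161 expected for a seated lid (a lip caught on the rim would stop at 0.167). I'll release, retreat, verify, and check that the plunger poses are reachable.

```bash
cat >> h.py <<'E'
G0=np.array([.4468,.1089,.0985]); LAX=np.array([.5575,.1219])
def pose(th,pull,k=1):   # plunger grip pose after turret turn th, tool z into knob
    d=G0[:2]-LAX; c,s=np.cos(th),np.sin(th); d=np.array([c*d[0]-s*d[1],s*d[0]+c*d[1]]); u=d/np.linalg.norm(d)
    p=np.array([*(u*.5),np.sqrt(.75)]); y=k*np.array([-u[1],u[0],0]); z=-p
    return np.array([*(LAX+d),G0[2]])+pull*p, np.c_[np.cross(y,z),y,z]
E
python3 - <<'E'
from h import *
robot.gripper_to(.055); robot.pause(.3); st("rel")
robot.move_linear([*POT,.26],velocity=.2)
s=st()
for k in(1,-1):
    q=[robot.ik(*pose(th,pl,k)) for th,pl in((0,.1),(0,0),(0,.02),(-.35,.02),(-.7,.02),(-1.05,.02),(-1.05,.1))]
    print(k,*[x if x is None else x.round(2) for x in q],sep="\n")
E
```

```text
rel t 8.97 [0.6256 0.1311 0.1613] open 0.0551 gf 0.0 F [0.4993 0.2059 0.964 ] q7 -0.53
 t 9.62 [0.6256 0.1311 0.2593] open 0.0552 gf 0.0 F [-0.3722  0.0057 -1.6227] q7 -0.48
1
[ 0.49 -0.21 -0.84  2.49 -0.09  0.29 -1.76]
None
None
[-1.67  0.36  1.14  2.42  0.28  0.21 -2.68]
[ 0.14  0.54 -1.08  2.19  1.22  1.09  2.42]
[ 0.04  0.72 -1.09  1.96  1.15  1.37  2.19]
[-0.02  0.58 -1.08  1.91  0.99  1.41  2.27]
-1
[ 0.17 -0.17 -0.57  2.49  0.19  0.3   1.11]
[ 0.12  0.19 -0.55  2.47  1.61  0.24 -0.25]
[ 0.26  0.13 -0.69  2.48  1.37  0.24 -0.02]
[ 0.01  0.23 -0.72  2.38  1.22  0.6  -0.39]
[-0.19  0.37 -0.67  2.19  1.06  0.89 -0.63]
[-0.3   0.51 -0.59  1.97  0.92  1.1  -0.8 ]
[-0.3   0.42 -0.68  1.91  0.81  1.23 -0.74]
```

Aligning the tool with the axis is at the edge of reach. With the fingers closing tangentially, the pads lie flat on the knob at any tilt within the lean plane, so I'll use a steeper tool.

```bash
cat >> h.py <<'E'
def pose2(th,pull,k=1,tilt=0.,up=0.):
    P,R=pose(th,pull,k); u=P[:2]-LAX; u=u/np.linalg.norm(u)
    z=-np.array([*(u*np.sin(tilt)),np.cos(tilt)]); y=R[:,1]
    return P-z*up, np.c_[np.cross(y,z),y,z]
E
python3 - <<'E'
from h import *
for tilt in(0,.17,.3):
  for k in(1,-1):
    q=[robot.ik(*pose2(th,pl,k,tilt,up)) for th,pl,up in((0,0,.1),(0,0,0),(0,.02,0),(-.5,.02,0),(-1.05,.02,0),(-1.05,0,.1))]
    print(tilt,k,*[x if x is None else x.round(2) for x in q],sep="\n")
E
```

```text
0
1
[ 0.09  0.17 -0.44  2.02  0.09  0.96 -1.84]
[ 0.03  0.33 -0.38  2.11  0.18  0.73 -1.93]
[ 0.05  0.28 -0.4   2.12  0.16  0.77 -1.91]
[-0.15  0.32 -0.32  2.07  0.14  0.78 -2.5 ]
[-1.29  0.65  1.08  1.96 -0.71  0.97 -2.36]
[-1.3   0.48  1.09  1.89 -0.49  1.07 -2.52]
0
-1
[ 0.63  0.3  -1.07  2.01  0.31  1.01  1.09]
[ 0.5   0.47 -0.96  2.1   0.53  0.83  0.9 ]
[ 0.53  0.43 -0.99  2.11  0.48  0.85  0.94]
[ 0.32  0.44 -0.89  2.05  0.45  0.86  0.36]
[ 0.12  0.5  -0.76  1.92  0.44  0.89 -0.22]
[ 0.2   0.39 -0.82  1.84  0.33  1.05 -0.11]
0.17
1
[ 0.16  0.05 -0.51  2.18  0.09  0.76 -1.86]
[ 0.01  0.25 -0.38  2.23  0.26  0.52 -2.02]
[ 0.05  0.2  -0.42  2.24  0.23  0.56 -1.99]
[-0.25  0.26 -0.3   2.15  0.35  0.66 -2.75]
[-1.4   0.64  1.08  1.99 -0.54  0.85 -2.56]
[-1.44  0.46  1.07  1.92 -0.28  0.97 -2.76]
0.17
-1
[ 0.71  0.1  -1.09  2.16  0.19  0.77  1.2 ]
[ 0.5   0.37 -0.94  2.22  0.61  0.62  0.81]
[ 0.55  0.31 -0.98  2.23  0.53  0.64  0.88]
[ 0.22  0.35 -0.84  2.14  0.61  0.75  0.16]
[-0.02  0.47 -0.7   1.94  0.6   0.92 -0.42]
[ 0.04  0.36 -0.78  1.88  0.49  1.06 -0.32]
0.3
1
[ 0.24 -0.05 -0.59  2.29  0.08  0.6  -1.87]
[-0.05  0.2  -0.32  2.33  0.4   0.36 -2.17]
[ 0.03  0.15 -0.41  2.33  0.35  0.4  -2.13]
[-1.52  0.42  1.1   2.25 -0.29  0.51 -2.2 ]
[-1.45  0.63  1.04  2.   -0.34  0.78 -2.78]
[ 0.16  0.49 -1.08  1.89  0.78  1.22  2.53]
0.3
-1
[ 0.66 -0.05 -0.99  2.28  0.04  0.59  1.32]
[ 0.45  0.29 -0.88  2.31  0.74  0.45  0.66]
[ 0.52  0.23 -0.94  2.32  0.63  0.46  0.77]
[ 0.12  0.31 -0.79  2.21  0.78  0.7  -0.05]
[-0.13  0.47 -0.66  1.96  0.73  0.97 -0.57]
[-0.08  0.37 -0.74  1.9   0.61  1.1  -0.48]
```

Run:
```python
from h import *
robot.move_ptp(*pose2(0,0,-1,.17,.15)); s=st("above plunger"); print(s["qpos"])
for n in("side","top"): cv2.imwrite(f"pics/{n}3.png",robot.grab_frame(n)[:,:,::-1])
a=cv2.imread("pics/side3.png")[130:280,230:400];b=cv2.imread("pics/top3.png")[130:280,240:410]
cv2.imwrite("pics/h3.png",cv2.resize(np.hstack([a,b]),None,fx=2.3,fy=2.3,interpolation=cv2.INTER_CUBIC))
```

```text
above plunger t 11.33 [0.4218 0.106  0.2464] open 0.0552 gf 0.0 F [ 1.3865  0.5352 -0.3995] q7 1.4
[ 0.7569 -0.0497 -1.0523  2.1185 -0.0171  0.8805  1.3981]
```

View pics/h3.png

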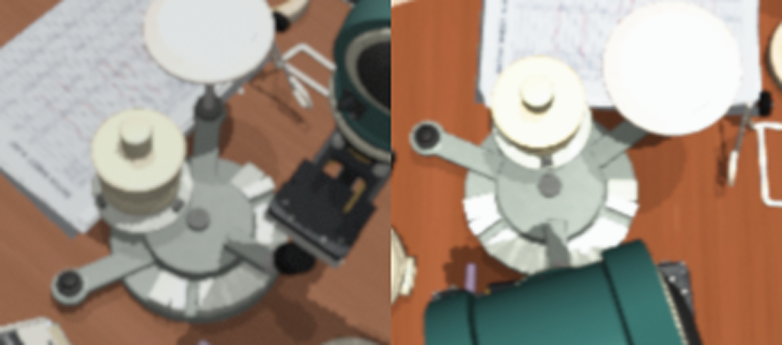

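The lid sits level and centred on the pot, in side view ≈(139,140) of the crop. Now grip the plunger and pull.

Run:
```python
from h import *
P,R=pose2(0,0,-1,.17)
print(robot.move_linear(P,velocity=.12,frame=R,threshold=10)); st("at")
robot.gripper_to(0.); st("grip")
for pl in(.008,.020):
    robot.move_linear(pose2(0,pl,-1,.17)[0],velocity=.04); s=st(f"pull{pl}")
    print(s["force"]@pose(0,0)[1][:,2], s["ee_pos"]-P)
```

```text
False
at t 12.83 [0.447  0.109  0.0989] open 0.0551 gf 0.0 F [-0.2683  0.2238  0.1282] q7 0.84
grip t 13.3 [0.4469 0.1088 0.0987] open 0.0333 gf 30.0 F [-1.6103  0.2138  6.5221] q7 0.84
pull0.008 t 13.65 [0.443  0.1083 0.1055] open 0.0335 gf 30.0 F [ 4.4924  0.938  -5.6623] q7 0.87
7.189272734183309 [-0.0038 -0.0006  0.007 ]
pull0.02 t 14.1 [0.4371 0.1077 0.1157] open 0.0335 gf 30.0 F [ 5.8784 -0.0403 -6.6346] q7 0.9
8.66251468098506 [-0.0097 -0.0012  0.0172]
```

The axial force of 8.7 N fits a pull of about 20 mm. Turn to -60°.

Run:
```python
from h import *
for th in np.linspace(0,-1.047,11)[1:]:
    P,R=pose2(th,.020,-1,.17); robot.move_linear(P,velocity=.06,frame=R); 
    f=robot.get_state()["force"]; print(round(th,2),f,f@pose(th,0)[1][:,2])
for n in("side","top"): cv2.imwrite(f"pics/{n}4.png",robot.grab_frame(n)[:,:,::-1])
st("turned")
for pl in(.014,.008,.002):
    hit=robot.move_linear(pose2(-1.047,pl,-1,.17)[0],velocity=.03,threshold=8); s=st(f"{pl} {hit}"); print(s["force"]@pose(-1.047,0)[1][:,2],s["ee_pos"]-pose2(-1.047,0,-1,.17)[0])
    if hit: break
a=cv2.imread("pics/side4.png")[130:280,230:400];b=robot.grab_frame("side")[130:280,230:400,::-1]
cv2.imwrite("pics/h4.png",cv2.resize(np.hstack([a,b]),None,fx=2.3,fy=2.3,interpolation=cv2.INTER_CUBIC))
```

```text
-0.1 [ 5.7702 -0.3444 -6.9467] 8.898791665882435
-0.21 [ 5.618  -1.1188 -6.9065] 8.829875145541175
-0.31 [ 6.3132 -1.3536 -6.9302] 9.229708611772542
-0.42 [ 6.0817 -1.7155 -6.1191] 8.457648107588197
-0.52 [ 4.7624 -0.9352 -5.5929] 7.21558575770686
-0.63 [ 4.0273 -2.4269 -7.2065] 8.590877233777746
-0.73 [ 4.5877 -1.3492 -7.3528] 8.629709156817833
-0.84 [ 3.3481 -1.5662 -8.2032] 8.878738546410291
-0.94 [ 1.6571 -1.715  -9.8195] 9.696037739761946
-1.05 [  0.5968  -0.3159 -10.3746] 9.289656455156372
turned t 17.78 [0.4843 0.2189 0.1156] open 0.0333 gf 30.0 F [ -0.2091  -0.4533 -10.8451] q7 -0.38
0.014 False t 18.13 [0.4865 0.2167 0.1104] open 0.0334 gf 30.0 F [-0.6856  0.0194 -9.5737] q7 -0.39
8.078389646447008 [-0.0044  0.0054  0.0119]
0.008 False t 18.48 [0.4884 0.2144 0.1052] open 0.0335 gf 30.0 F [-1.7908  0.3353 -9.1094] q7 -0.39
7.219300644501713 [-0.0025  0.0031  0.0067]
0.002 False t 18.83 [0.4902 0.212  0.1   ] open 0.0334 gf 30.0 F [-2.9286  1.0383 -9.4566] q7 -0.39
6.898155332490094 [-0.0007  0.0008  0.0015]
```

View pics/h4.png

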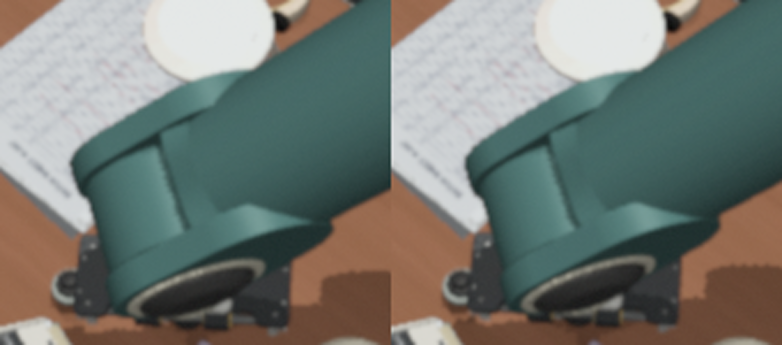

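The arm hides the view, but the spring still pulls at 6.9 N with the plunger at 2 mm, so the pin is in the notch. Release and back off.

Run:
```python
from h import *
robot.move_linear(pose2(-1.047,0,-1,.17)[0],velocity=.03,threshold=8); s=st()
robot.gripper_to(.06)
robot.move_linear(pose2(-1.047,0,-1,.17,.15)[0],velocity=.15)
robot.move_ptp([.40,-.25,.3],DOWN); st("away")
for n in("side","top"): cv2.imwrite(f"pics/{n}5.png",robot.grab_frame(n)[:,:,::-1])
a=cv2.imread("pics/side5.png")[130:280,230:400];b=cv2.imread("pics/top5.png")[130:280,240:410]
cv2.imwrite("pics/h5.png",cv2.resize(np.hstack([a,b]),None,fx=2.3,fy=2.3,interpolation=cv2.INTER_CUBIC))
def blob(im,b):
    h=cv2.cvtColor(im,cv2.COLOR_BGR2HSV)[b[1]:b[3],b[0]:b[2]]; m=cv2.inRange(h,(0,0,0),(179,255,45))
    c=max(cv2.findContours(m,0,2)[0],key=cv2.contourArea); M=cv2.moments(c); return M['m10']/M['m00']+b[0],M['m01']/M['m00']+b[1]
G=pose(-1.047,0)[0]
uv={n:blob(cv2.imread(f"pics/{n}5.png"),(*(proj(n,G)[0]-18).astype(int),*(proj(n,G)[0]+18).astype(int))) for n in("side","top")}
print("expected",G,"measured",tri(uv["side"],uv["top"]))
```

```text
t 19.13 [0.491  0.2117 0.0988] open 0.0334 gf 30.0 F [-4.8102  2.3934 -2.3535] q7 -0.39
away t 22.68 [ 0.4006 -0.2491  0.2999] open 0.0598 gf 0.0 F [-0.2244  0.2885  0.4586] q7 0.46
expected [0.4909 0.2113 0.0985] measured (array([0.4926, 0.2136, 0.0813]), np.float64(0.0019302119818496864))
```

View pics/h5.png

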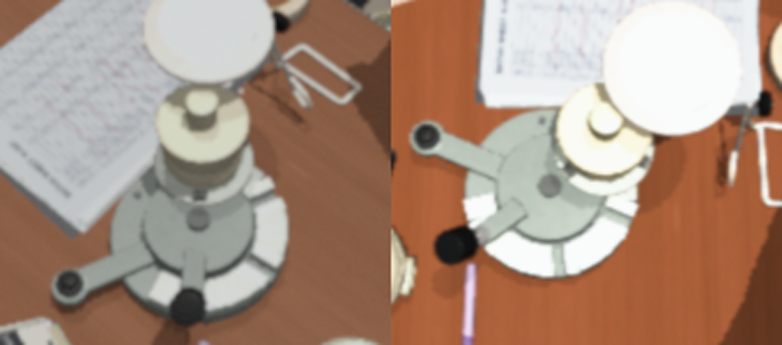

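Side crop: knob at (188,306), pin line at a notch. Top crop: pot beside the lamp, lid level. The z of 0.081 looks like a mask or shadow fault, so I'll recheck it with a tighter mask.

Run:
```python
from h import *
for pl in(0,.016):
    G=pose(-1.047,pl)[0]; print(pl,proj("side",G),proj("top",G))
print(tri((230+188/2.3,130+306/2.3),(240+65/2.3,130+245/2.3)))
for thr in(30,38,45,55):
  uv={}
  for n,c in(("side",(312,263)),("top",(268,236))):
    im=cv2.imread(f"pics/{n}5.png"); m=(im.max(2)<thr).astype(np.uint8)
    L,lab,sta,cen=cv2.connectedComponentsWithStats(m); l=lab[c[1],c[0]]; uv[n]=cen[l]; print(thr,n,l,sta[l],cen[l])
  print(tri(uv["side"],uv["top"]))
```

```text
0 [[312.0957 262.325 ]] [[267.9628 235.6521]]
0.016 [[311.6636 263.4268]] [[264.2225 237.073 ]]
(array([0.4905, 0.2115, 0.0943]), np.float64(0.0022005277880560417))
30 side 0 [     0      0    640    400 249272] [320.3164 200.0478]
30 top 18 [260 229  17  15 174] [268.1897 236.069 ]
(array([0.4714, 0.1843, 0.3549]), np.float64(0.027538909576336038))
38 side 0 [     0      0    640    400 240484] [313.4851 201.7001]
38 top 23 [260 229  17  15 194] [268.0464 236.1237]
(array([0.4771, 0.1884, 0.3451]), np.float64(0.03779010126486594))
45 side 20 [305 261  13  10 100] [310.54 265.64]
45 top 24 [260 229  17  15 200] [268.03 236.18]
(array([0.4927, 0.2137, 0.0798]), np.float64(0.0016310948520835802))
55 side 17 [304 256  15  16 174] [311.1954 263.6667]
55 top 25 [260 229  18  15 208] [268.125  236.1394]
(array([0.4917, 0.2123, 0.0903]), np.float64(0.0018831512328637214))
```

The knob's top-view pixel (268.0, 236.1) matches home (268.0, 235.7), not riding on the ring (264.2, 237.1). Handing in.

```bash
python3 -c "
from rig import robot
print(robot.sign_off())"
```

```text
the job is handed in; nothing more can be done
None
```

The job is handed in at about 23 s of the 54 s allowed: the final pictures show the lid level on the pot, the turret at the lamp-side station (-1.047), the plunger home in its notch and the arm clear; the sign-off returned no verdict.

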